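# Make up a blood kit and a urine kit

## Robot

A 6-joint arm with a two-finger parallel gripper is mounted at the origin on the work surface. World frame = base frame: x ahead of the robot, y to its left, z up, the work surface at z = 0. Lengths are in m, angles in rad, forces in N, time in s.
With the tool pointing down it reaches from about 0.375 to 0.9 m from the base axis. Payload 3.1 kg.
Tool frame: the origin (TCP) lies midway between the tips of the shut fingers; the grasp point (between the pads) lies robot.grip_point_offset behind it (robot.grip_point_offset is the distance from the TCP to the grasp point, in m); z points along the fingers, y is the direction in which the jaws open and shut (so a half turn about z gives the same grasp; the last joint's range is limited). The gripper opens to 87 mm and grips with 3 to 60 N. Pads are 19 mm wide; open, the fingers measure 117 mm over their backs; the gripper's body (75 mm by 190 mm) begins 51 mm behind the grasp point.
Start: joints at [-1.393, 0.527, 1.433, -0, 1.181, -0.178], TCP at [0.218, -0.586, 0.223] pointing down, gripper open.
Joint ranges: [-3.08, 3.08], [-0.75, 2.2], [0.22, 2.44], [-1.43, 4.57], [0, 2.65], [-2.85, 2.85]. Speed limits (rad/s): [2.79, 2.79, 3.14, 3.14, 3.14, 3.14].

## Interface

Orientations are given as a unit quaternion [x, y, z, w].
In Python, from rig import robot, cams, hand_in gives the robot as it stands. The module is installed in compiled form; this text tells all that it offers.
- The arm moves only by the tool send_rows, never from a script. Its argument "steps" is one flat list of numbers, 5 for each row, row after row: the finger opening in m, from 0 to 0.087, then the shift along the tool's x, y, z in m, then the turn about the tool's z in rad. A call has 1 to 8 rows; each row is the pose to reach, as a shift and turn from the pose measured when the call began, along the tool's axes at that moment; what a row does not reach only later rows make up. A row lasts 1/8 s, in which the tool goes at most 62.5 mm and 10.7 degrees, less where a joint would pass 70% of its speed; a pose out of reach is approached as far as the arm can. A call with a gripper value outside its range is refused whole. The fingers move at their own pace and stop on an object; "force" is the grip in N (left out, the last holds). Time passes only in rows, so rows that repeat a pose let the fingers close. It gives the time, the measured TCP pose, the force and the opening at its end, in the units of the state.
- robot.get_obs(): the state, without advancing time (a new reading comes with each control period).
- cams.camera(name): name is "scene" or "top" or "wrist"; returns a dict with "color" (384x512x3 uint8, red, green, blue), "range_z" (384x512 float32, m along the optical axis (not along the pixel's ray), 0 where there is no reading), "intrinsics" (3x3 intrinsics, pixels), "extrinsics" (4x4, takes a point from camera to world coordinates). Camera axes: x right, y down, z forward; pixel columns grow to the right and rows downward; lengths in m; the calibration is good to about 2 mm. A picture is of the moment at which its call begins.
- hand_in(): hands the job in, once; it reports no verdict.
The state is a dict: "time": time; "q": joint angles; "joint_velocities": joint speeds; "joint_torque": joint torques, N m; "position": TCP position; "tool_rot": TCP orientation; "ft_force": force on the tool from outside, world axes, zero at the start; "moment": the same for the moment, N m; "grip_width": finger opening in m.
Only numpy, scipy, OpenCV 4.12 (cv2) and the standard library are available. Lean on these libraries where they do the work, as an engineer would, in place of code of your own. Each camera call takes 0.05 s, during which the arm holds its last target.

## Task

Make up two sampling kits from the stock standing on the lab bench: into the square three-compartment tray go the blood kit's slide mailer (lying flat in the long compartment), the smallest bottle and the blood-tube holder (one in each square compartment); into the narrow two-compartment tray go the urine kit's specimen pot (the smaller of the two wide-lidded ones) and the tall slim bottle, one in each compartment. Bottles, pot and holder must stand upright on the tray floor and nothing may be knocked over; leave the big jar, the timer and the scanner where they are.

Things in the scene. Friction and masses are not known exactly. Their poses are not given: they have to be found in the camera images.
- blood_tray: Blood kit tray: square shallow grey tray, 130 x 130 mm plus a 6 mm lip all round, fixed. Floor 3 mm thick; walls (3 mm) and dividers (4 mm) reach 14 mm above the bench. Origin: centre of its underside. Long compartment, 124 (tray x) by 60 mm, centred at tray x, y = (0, +32.5) mm; two square ones, 60 x 61 mm, at (-32, -33) and (+32, -33) mm.
- urine_tray: Urine kit tray: narrow shallow grey tray, 130 (tray x) by 66 mm (y) plus a 6 mm lip all round, fixed. Floor 3 mm thick; walls (3 mm) and divider (4 mm) reach 14 mm above the bench. Origin: centre of its underside. Two square compartments, 60 x 60 mm, centred at tray x, y = (-32, 0) and (+32, 0) mm.
- bijou: Bijou bottle: the smallest screw-capped bottle, translucent body 20 mm in diameter, white ribbed cap 22 mm in diameter (with ribs 23) over the top 14 mm, 53 mm tall overall, about 15 g. Origin: centre of its underside; z up along its axis. Starts standing on the bench.
- tube_holder: Blood-tube holder: translucent barrel 22 mm in diameter, standing on its flange (disc 33 mm in diameter, 3 mm thick, at the bottom), tapering at 44 to 48 mm height to a narrow white needle hub 9 mm in diameter on top; 56 mm tall overall, about 20 g. Its barrel (3 to 44 mm high) is the place to grip. Origin: centre of its underside; z up along its axis. Starts standing on the bench.
- slide_mailer: Slide mailer: closed flat plastic box for microscope slides, 84 mm (its x) by 38 mm (its y; catch and hinge stand out 1 mm) by 25 mm high, white lid with a paper label, about 40 g. Origin: centre of its underside; z up. Starts lying flat, lid up, at any yaw; grip it across its 38 mm width.
- pot: Specimen pot, the smaller of the two wide-lidded ones: translucent body 41 to 43 mm in diameter, white ribbed lid 47 mm in diameter (with ribs 48) over the top 14 mm, 68 mm tall overall, about 35 g. Origin: centre of its underside; z up along its axis. Starts standing on the bench.
- universal: Universal bottle: the tall slim screw-capped bottle, body 27 mm in diameter, white ribbed cap 29 mm in diameter (with ribs 30) over the top 20 mm, 92 mm tall overall, about 30 g. Origin: centre of its underside; z up along its axis. Starts standing on the bench.
- big_jar: Big jar, not for either kit: wide-lidded translucent jar, body 63 mm, white lid 68 mm in diameter, 85 mm tall, standing loose among the stock. Origin: centre of its underside. To be left where it is.
- timer: Small white bench timer with a grey-green display, lying flat, 68 x 62 x 16 mm, loose, beyond the trays. Origin: centre of its underside. To be left where it is.
- scanner: Grey hand scanner lying on the bench beyond the trays, 180 mm long (its x), 60 mm wide, 51 mm high, loose. Origin: near its middle, on the bench. To be left where it is.
Not all that is in view belongs to the job. What is shaped like the pot but yellow is not meant.

How it is judged:
By the outcome, as a careful person would: the job done as asked, in the order asked, and still so for the second after the job is handed in, with the robot touching nothing.
It also fails if it takes over 134 s, if anything falls off the work surface, if the arm or the gripper's body presses on something with over 40 N, if the wrist force passes 120 N, or if a joint passes its speed limit or range.

## Working session

There is one attempt and no reset: what is moved stays moved. The work goes in short steps, Python scripts to look and compute and a tool call to move; the robot and the scene stay as the last step left them, time stands still between calls to the robot, and variables do not carry over. Pictures are saved under pics/ and viewed, and the job is handed in when it is done.

Besides the shell and the picture viewer there is one more tool, called after ">>>" as name(argument=value, ...) on one line, values as JSON. send_rows: Moves the arm, as the interface text tells. Its arguments: {"type":"object","properties":{"steps":{"type":"array","items":{"type":"number"}},"force":{"type":"number"}},"required":["steps"]}

```bash
mkdir -p pics; ls; python3 - <<'E'
from rig import robot,cams
import cv2,numpy as np
o=robot.get_obs();print({k:np.round(v,3) for k,v in o.items()},robot.grip_point_offset)
for n in("scene","top","wrist"):
    c=cams.camera(n);cv2.imwrite(f"pics/{n}0.png",c["color"][:,:,::-1]);print(n,c["intrinsics"].round(1).tolist(),c["extrinsics"].round(3).tolist())
E
```

```text
pics
{'time': np.float64(0.0), 'q': array([-1.393,  0.528,  1.434, -0.   ,  1.181, -0.179]), 'joint_velocities': array([-0.   , -0.001, -0.   ,  0.   ,  0.001,  0.   ]), 'joint_torque': array([-2.0000e-03, -4.4005e+01, -1.7659e+01,  6.3000e-02,  5.8000e-02,
       -0.0000e+00]), 'position': array([ 0.218, -0.585,  0.222]), 'tool_rot': array([ 0.984,  0.177, -0.   , -0.001]), 'ft_force': array([-0.119,  0.362, -0.008]), 'moment': array([ 0.009, -0.042,  0.062]), 'grip_width': np.float64(0.087)} 0.0187
scene [[370.1, 0.0, 254.4], [0.0, 370.1, 191.9], [0.0, 0.0, 1.0]] [[-0.628, 0.518, -0.581, 1.001], [0.778, 0.405, -0.48, 0.39], [-0.013, -0.754, -0.657, 0.552], [0.0, 0.0, 0.0, 1.0]]
top [[346.9, 0.0, 254.4], [0.0, 346.9, 191.5], [0.0, 0.0, 1.0]] [[-0.023, -0.991, 0.13, 0.402], [-1.0, 0.024, 0.005, 0.024], [-0.008, -0.13, -0.991, 0.942], [0.0, 0.0, 0.0, 1.0]]
wrist [[316.2, 0.0, 255.3], [0.0, 316.2, 194.2], [0.0, 0.0, 1.0]] [[0.35, -0.901, -0.257, 0.288], [-0.937, -0.337, -0.093, -0.559], [-0.002, 0.273, -0.962, 0.384], [0.0, 0.0, 0.0, 1.0]]
```

View pics/scene0.png

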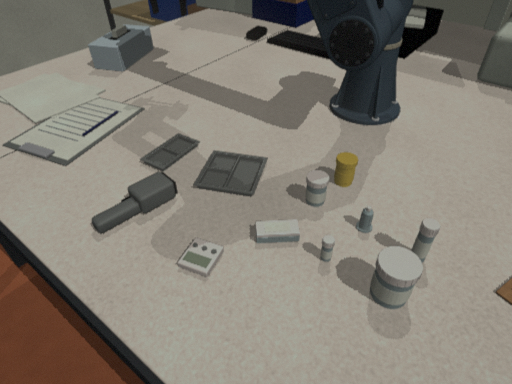

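View pics/top0.png

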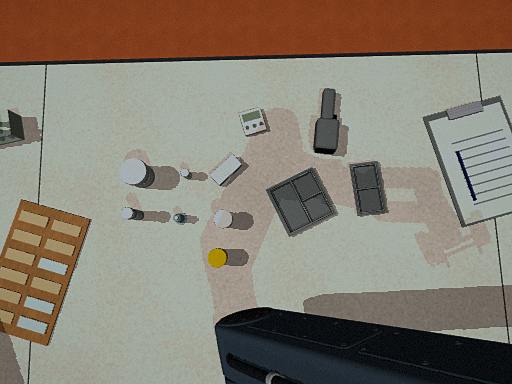

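View pics/wrist0.png

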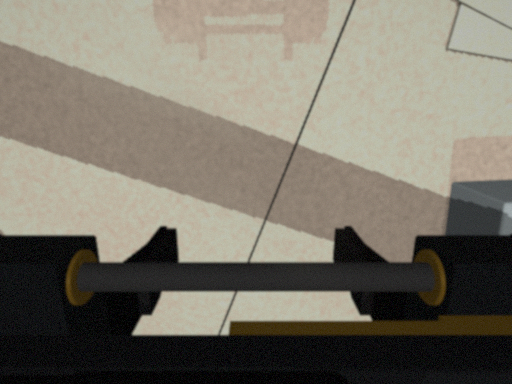

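The top view shows everything: big jar (136,173), bijou (185,174), mailer (226,169), timer (253,122), universal (130,214), holder (180,218), pot (223,218), yellow decoy (218,258), blood tray (302,202), urine tray (368,188) and scanner (326,122). I'll measure them next.

```bash
cat > h.py <<'E'
import numpy as np,cv2
from rig import robot,cams
def world(c):
    K=c["intrinsics"];T=c["extrinsics"];z=c["range_z"]
    v,u=np.mgrid[:384,:512]
    p=np.stack([(u-K[0,2])/K[0,0]*z,(v-K[1,2])/K[1,1]*z,z],-1)
    w=p@T[:3,:3].T+T[:3,3]; w[z==0]=np.nan
    return w
def ray(c,u,v,h):
    K=c["intrinsics"];T=c["extrinsics"]
    d=T[:3,:3]@np.array([(u-K[0,2])/K[0,0],(v-K[1,2])/K[1,1],1]);o=T[:3,3]
    return (o+d*(h-o[2])/d[2])[:2]
E
python3 - <<'E'
from h import *
for n in("top","scene"):
    c=cams.camera(n);w=world(c)
    print(n)
    ok=np.isfinite(w[...,2])
    m=((w[...,2]>0.009)&ok&(w[...,0]>0.38)&(w[...,0]<0.85)&(abs(w[...,1])<0.45)).astype(np.uint8)
    k,l,s,ce=cv2.connectedComponentsWithStats(m)
    for i in range(1,k):
        if s[i,4]<25: continue
        P=w[l==i];zt=np.percentile(P[:,2],97)
        t=P[P[:,2]>zt-0.006]
        r=cv2.minAreaRect((t[:,:2]*1000).astype(np.float32))
        print(s[i].tolist(),"ztop%.3f"%zt,"med",np.median(t[:,:2],0).round(4),"rect",np.round(r[0]),np.round(r[1]),round(r[2],1),len(t))
    if n=="top":
        im=cv2.resize(c["color"][85:285,100:400,::-1],None,fx=2.6,fy=2.6,interpolation=cv2.INTER_CUBIC);cv2.imwrite("pics/top1.png",im)
E
```

```text
top
[313, 88, 27, 66, 1211] ztop0.053 med [ 0.6707 -0.1687] rect [ 670. -169.] [58. 84.] 80.8 615
[239, 107, 28, 29, 538] ztop0.020 med [0.7224 0.0296] rect [722.  29.] [68. 61.] 15.5 487
[210, 154, 32, 32, 466] ztop0.029 med [0.585  0.1055] rect [585. 104.] [39. 82.] 43.0 416
[120, 158, 34, 30, 753] ztop0.088 med [0.574  0.3327] rect [575. 333.] [66. 66.] 0.8 543
[349, 161, 38, 55, 561] ztop0.017 med [ 0.5263 -0.2799] rect [ 527. -277.] [142.  79.] 5.8 537
[266, 167, 71, 70, 808] ztop0.017 med [ 0.4968 -0.0967] rect [495. -95.] [142. 142.] 24.8 767
[180, 168, 12, 11, 85] ztop0.055 med [0.5744 0.21  ] rect [575. 209.] [21. 20.] 40.7 58
[121, 207, 23, 13, 223] ztop0.095 med [0.4683 0.3427] rect [468. 343.] [29. 27.] 42.3 114
[214, 209, 19, 19, 281] ztop0.071 med [0.4509 0.1087] rect [450. 109.] [45. 44.] 44.4 260
[173, 214, 12, 9, 77] ztop0.058 med [0.4574 0.2298] rect [458. 231.] [10.  5.] 89.4 11
scene
[140, 133, 61, 36, 480] ztop0.016 med [ 0.5297 -0.2814] rect [ 527. -277.] [143.  82.] 5.1 462
[193, 150, 75, 45, 806] ztop0.016 med [ 0.5044 -0.1008] rect [496. -96.] [145. 143.] 24.9 771
[92, 171, 86, 62, 2149] ztop0.052 med [ 0.6769 -0.1648] rect [ 672. -168.] [58. 86.] 81.6 684
[306, 170, 24, 34, 662] ztop0.070 med [0.4556 0.1101] rect [453. 109.] [46. 46.] 6.6 283
[359, 205, 15, 23, 225] ztop0.057 med [0.4605 0.23  ] rect [461. 230.] [7. 9.] 88.3 19
[256, 219, 44, 22, 839] ztop0.027 med [0.5889 0.1057] rect [588. 104.] [41. 84.] 42.1 652
[370, 218, 71, 89, 3026] ztop0.092 med [0.4858 0.341 ] rect [536. 344.] [ 63. 152.] 76.0 405
[321, 234, 14, 25, 270] ztop0.054 med [0.5784 0.2096] rect [577. 209.] [21. 22.] 13.7 109
[178, 237, 46, 38, 1020] ztop0.019 med [0.7262 0.031 ] rect [724.  29.] [69. 63.] 14.2 961
```

View pics/top1.png

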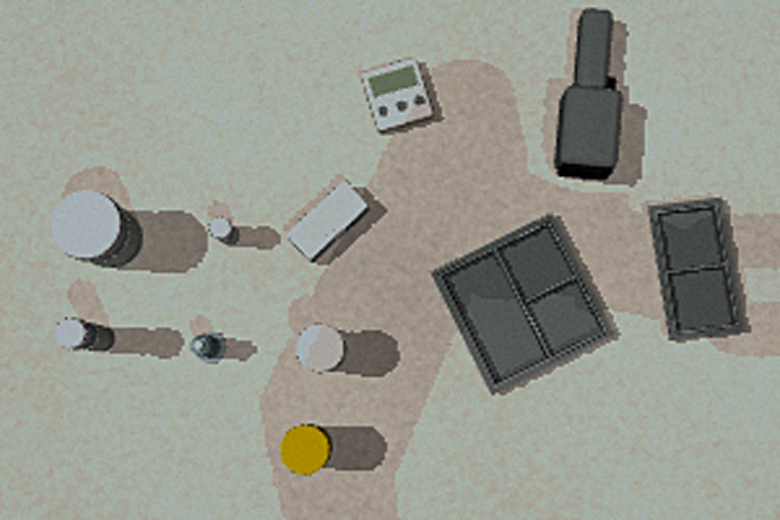

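```bash
cat > go.py <<'E'
import sys
from h import *
from scipy.spatial.transform import Rotation as R
# usage go.py x y z phi(deg): TCP target
x,y,z,phi=map(float,sys.argv[1:])
o=robot.get_obs();Rm=R.from_quat(o["tool_rot"]).as_matrix()
d=np.array([x,y,z])-o["position"];s=Rm.T@d
p0=np.degrees(np.arctan2(Rm[1,0],Rm[0,0]))
t=-np.radians((phi-p0+180)%360-180)
print("t%.2f"%o["time"],"pos",o["position"].round(4),"phi %.1f tilt %.2f w %.4f"%(p0,np.degrees(np.arccos(-Rm[2,2])),o["grip_width"]),"F",o["ft_force"].round(1))
print("shift",s.round(4),"turn %.3f"%t,"dist %.3f rows %.1f/%.1f"%(np.linalg.norm(d),np.linalg.norm(d)/.0625,abs(t)/.187))
E
python3 go.py 0.5865 0.104 0.15 -47.5
```

```text
t0.25 pos [ 0.2183 -0.5853  0.2221] phi 20.4 tilt 0.06 w 0.0870 F [-0.1  0.4 -0.3]
shift [ 0.5858 -0.5172  0.0727] turn 1.186 dist 0.785 rows 12.6/6.3
```

>>> send_rows(steps=[0.065, 0.04, -0.035, 0.0, 0.1, 0.065, 0.085, -0.075, 0.0, 0.25, 0.065, 0.13, -0.115, 0, 0.4, 0.065, 0.175, -0.155, 0, 0.55, 0.065, 0.22, -0.195, 0, 0.7, 0.065, 0.265, -0.235, 0, 0.85, 0.065, 0.31, -0.275, 0, 1.0, 0.065, 0.355, -0.315, 0, 1.186])

```text
time: 1.25
position: [0.4382, -0.1715, 0.2226]
tool_rot: [0.919, -0.394, -0.0, -0.0]
ft_force: [1.1, -0.6, -0.7]
grip_width: 0.065
```

```bash
python3 go.py 0.5865 0.104 0.1 -47.5
```

```text
t1.25 pos [ 0.4382 -0.1715  0.2226] phi -46.4 tilt 0.05 w 0.0650 F [ 1.1 -0.6 -0.7]
shift [-0.097  -0.2974  0.1229] turn 0.020 dist 0.336 rows 5.4/0.1
```

>>> send_rows(steps=[0.065, -0.02, -0.06, 0.02, 0.02, 0.065, -0.038, -0.115, 0.04, 0.02, 0.065, -0.055, -0.17, 0.06, 0.02, 0.065, -0.072, -0.22, 0.08, 0.02, 0.065, -0.086, -0.265, 0.1, 0.02, 0.065, -0.097, -0.2974, 0.115, 0.02, 0.065, -0.097, -0.2974, 0.123, 0.02, 0.065, -0.097, -0.2974, 0.123, 0.02])

```text
time: 2.25
position: [0.5854, 0.1037, 0.0991]
tool_rot: [0.915, -0.403, -0.001, 0.0]
ft_force: [-0.2, 0.2, -0.8]
grip_width: 0.065
```

```bash
python3 go.py 0.5865 0.104 0.0145 -47.5; python3 - <<'E'
from h import *
c=cams.camera("wrist");cv2.imwrite("pics/w1.png",c["color"][:,:,::-1])
w=world(c);m=(w[...,2]>.018)&(w[...,2]<.033)&(abs(w[...,0]-.5865)<.06)&(abs(w[...,1]-.104)<.06)
P=w[m];print(len(P),np.median(P[:,2]),cv2.minAreaRect((P[:,:2]*1000).astype(np.float32)))
E
```

```text
t2.25 pos [0.5854 0.1037 0.0991] phi -47.5 tilt 0.13 w 0.0650 F [-0.2  0.2 -0.8]
shift [ 0.0006 -0.0011  0.0846] turn 0.000 dist 0.085 rows 1.4/0.0
5066 0.025698631704141828 ((585.574462890625, 102.95906066894531), (40.31939697265625, 84.21465301513672), 41.26814270019531)
```

View pics/w1.png

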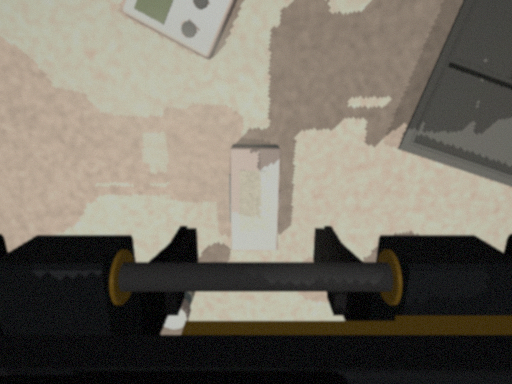

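The mailer sits between the fingers at (255,200), and the wrist measurement agrees with the earlier one within 1 mm. Going down.

>>> send_rows(steps=[0.065, 0.001, -0.001, 0.03, 0.015, 0.065, 0.001, 0.0, 0.06, 0.015, 0.065, 0.001, 0.0, 0.08, 0.015, 0.065, 0.001, 0.0, 0.0846, 0.015, 0.065, 0.001, 0.0, 0.0846, 0.015, 0.03, 0.001, 0.0, 0.0846, 0.015, 0.03, 0.001, 0.0, 0.0846, 0.015, 0.03, 0.001, 0.0, 0.0846, 0.015], force=20)

```text
time: 3.3
position: [0.5867, 0.1026, 0.0157]
tool_rot: [0.912, -0.41, -0.0, -0.0]
ft_force: [-0.8, -0.3, -0.0]
grip_width: 0.0431
```

>>> send_rows(steps=[0.03, 0, 0, 0, 0, 0.03, 0, 0, 0, 0, 0.03, 0, 0, -0.01, 0, 0.03, 0, 0, -0.03, 0, 0.03, 0, 0, -0.06, 0, 0.03, 0, 0, -0.085, 0, 0.03, 0, 0, -0.1, 0, 0.03, 0, 0, -0.1, 0])

```text
time: 4.3
position: [0.5875, 0.1025, 0.117]
tool_rot: [0.912, -0.41, 0.001, -0.001]
ft_force: [0.6, -0.6, -1.0]
grip_width: 0.0378
```

```bash
python3 go.py 0.4818 -0.066 0.11 24.9; python3 - <<'E'
from h import *
c=cams.camera("wrist");cv2.imwrite("pics/w2.png",c["color"][:,:,::-1])
E
```

```text
t4.30 pos [0.5875 0.1025 0.117 ] phi -48.4 tilt 0.16 w 0.0378 F [ 0.6 -0.6 -1. ]
shift [0.0558 0.191  0.0067] turn -1.279 dist 0.199 rows 3.2/6.8
```

View pics/w2.png

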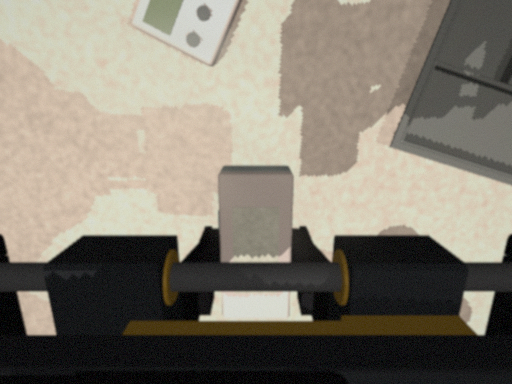

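The mailer is held level and centred at (255,215), with the opening at 37.8 mm. Carrying it to the long compartment.

>>> send_rows(steps=[0.03, 0.008, 0.025, 0, -0.16, 0.03, 0.016, 0.055, 0, -0.32, 0.03, 0.024, 0.085, 0, -0.48, 0.03, 0.032, 0.115, 0, -0.64, 0.03, 0.04, 0.145, 0.005, -0.8, 0.03, 0.048, 0.17, 0.005, -0.96, 0.03, 0.0558, 0.191, 0.007, -1.12, 0.03, 0.0558, 0.191, 0.007, -1.279])

```text
time: 5.35
position: [0.4792, -0.0669, 0.1076]
tool_rot: [0.976, 0.217, -0.001, -0.001]
ft_force: [1.8, -0.1, -1.0]
grip_width: 0.0377
```

```bash
python3 - <<'E'
from h import *
c=cams.camera("wrist");cv2.imwrite("pics/w3.png",c["color"][:,:,::-1])
w=world(c);o=robot.get_obs()["position"]
m=((w[...,2]>.009)&(w[...,2]<.02)&(w[...,0]>.38)&(w[...,0]<.62)&(w[...,1]<0.02)&(w[...,1]>-.195)).astype(np.uint8)
k,l,s,_=cv2.connectedComponentsWithStats(m)
i=1+np.argmax(s[1:,4]);P=w[l==i]
print(len(P),P.min(0).round(3),P.max(0).round(3),cv2.minAreaRect((P[:,:2]*1000).astype(np.float32)))
E
python3 go.py 0.4818 -0.066 0.0195 24.9
```

```text
5629 [ 0.438 -0.176  0.009] [ 0.589 -0.003  0.017] ((510.4206237792969, -89.90609741210938), (108.83837127685547, 143.1186065673828), 24.54861068725586)
t5.40 pos [ 0.4796 -0.0664  0.1076] phi 25.3 tilt 0.18 w 0.0376 F [-0.5  0.9 -0.5]
shift [0.0024 0.0008 0.0881] turn 0.007 dist 0.088 rows 1.4/0.0
```

View pics/w3.png

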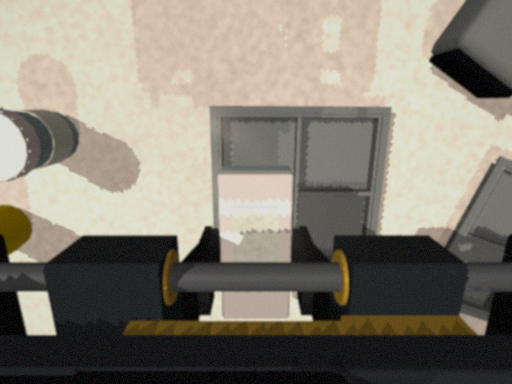

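>>> send_rows(steps=[0.03, 0.002, 0.001, 0.03, 0.007, 0.03, 0.0024, 0.001, 0.055, 0.007, 0.03, 0.0024, 0.001, 0.075, 0.007, 0.03, 0.0024, 0.001, 0.085, 0.007, 0.03, 0.0024, 0.001, 0.0885, 0.007, 0.03, 0.0024, 0.001, 0.0885, 0.007, 0.03, 0.0024, 0.001, 0.0885, 0.007, 0.03, 0.0024, 0.001, 0.0885, 0.007])

```text
time: 6.4
position: [0.4823, -0.0663, 0.0195]
tool_rot: [0.977, 0.215, -0.001, -0.001]
ft_force: [1.0, -0.0, 0.1]
grip_width: 0.0376
```

```bash
python3 go.py 0.4818 -0.066 0.0195 24.9
```

```text
t6.40 pos [ 0.4823 -0.0663  0.0195] phi 24.9 tilt 0.12 w 0.0376 F [ 1.  -0.   0.1]
shift [-0.0003 -0.0005  0.    ] turn -0.001 dist 0.001 rows 0.0/0.0
```

>>> send_rows(steps=[0.042, 0, 0, 0, 0, 0.055, 0, 0, 0, 0, 0.055, 0, 0, 0, 0, 0.055, 0, 0, -0.03, 0, 0.055, 0, 0, -0.08, 0, 0.055, 0, 0, -0.12, 0, 0.055, 0, 0, -0.12, 0])

```text
time: 7.28
position: [0.4846, -0.0672, 0.1424]
tool_rot: [0.977, 0.215, 0.002, 0.001]
ft_force: [-0.6, -0.1, 0.1]
grip_width: 0.0553
```

```bash
python3 go.py 0.576 0.209 0.139 65; python3 - <<'E'
from h import *
c=cams.camera("wrist");cv2.imwrite("pics/w4.png",c["color"][:,:,::-1])
w=world(c);m=(w[...,2]>.023)&(w[...,2]<.034)&(abs(w[...,0]-.482)<.06)&(abs(w[...,1]+.066)<.06)
P=w[m];print(len(P),np.median(P[:,2]),cv2.minAreaRect((P[:,:2]*1000).astype(np.float32)))
E
```

```text
t7.28 pos [ 0.4846 -0.0672  0.1424] phi 24.9 tilt 0.30 w 0.0553 F [-0.6 -0.1  0.1]
shift [ 0.1991 -0.2121  0.0034] turn -0.700 dist 0.291 rows 4.7/3.7
3746 0.028599279601979166 ((481.5927429199219, -66.81688690185547), (84.04105377197266, 39.208778381347656), 24.9633731842041)
```

View pics/w4.png

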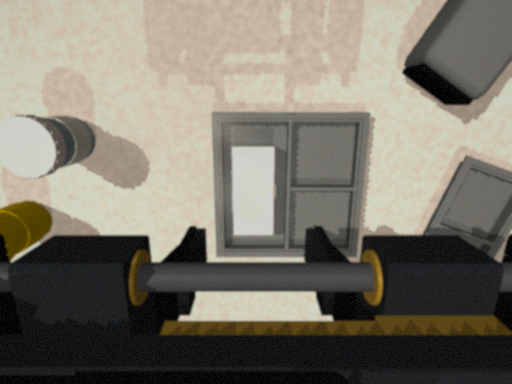

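The mailer lies flat in the long compartment at (253,190), with its top at 28.6 mm against 28 expected. Next is the bijou.

>>> send_rows(steps=[0.045, 0.03, -0.03, 0, -0.1, 0.045, 0.065, -0.07, 0, -0.25, 0.045, 0.1, -0.107, 0, -0.4, 0.045, 0.135, -0.145, 0, -0.55, 0.045, 0.17, -0.181, 0, -0.7, 0.045, 0.1991, -0.2121, 0.003, -0.7, 0.045, 0.1991, -0.2121, 0.003, -0.7, 0.045, 0.1991, -0.2121, 0.003, -0.7])

```text
time: 8.32
position: [0.5731, 0.209, 0.136]
tool_rot: [0.843, 0.537, -0.001, -0.0]
ft_force: [-0.8, 0.1, -0.2]
grip_width: 0.0447
```

```bash
cat > look.py <<'E'
import sys
from h import *
# look.py name cx cy zlo zhi
n=sys.argv[1];cx,cy,a,b=map(float,sys.argv[2:6])
for cam in ("wrist","top","scene"):
    c=cams.camera(cam)
    if cam=="wrist": cv2.imwrite(f"pics/{n}.png",c["color"][:,:,::-1])
    w=world(c);m=(w[...,2]>a)&(w[...,2]<b)&(np.hypot(w[...,0]-cx,w[...,1]-cy)<.04)
    P=w[m]
    if len(P)>5: print(cam,len(P),"zmax %.4f"%np.percentile(P[:,2],97),np.round(cv2.minEnclosingCircle((P[:,:2]*1000).astype(np.float32))[0],1),[np.round(x,1) for x in cv2.minAreaRect((P[:,:2]*1000).astype(np.float32))])
    else: print(cam,len(P))
E
python3 look.py w5 0.576 0.209 0.046 0.062;python3 go.py 0.576 0.209 0.025 65
```

```text
wrist 619 zmax 0.0546 [575.4 208.6] [array([575.5, 208.4]), array([22.4, 22.6]), np.float64(60.0)]
top 61 zmax 0.0556 [574.9 209.6] [array([574. , 209.8]), array([21.5, 20.6]), np.float64(68.0)]
scene 125 zmax 0.0546 [577.1 208.5] [array([577.4, 209.2]), array([21.4, 22. ]), np.float64(3.3)]
t8.47 pos [0.574  0.2082 0.1372] phi 64.9 tilt 0.04 w 0.0451 F [ 0.  -0.1  0.3]
shift [0.0017 0.0015 0.1122] turn -0.002 dist 0.112 rows 1.8/0.0
```

View pics/w5.png

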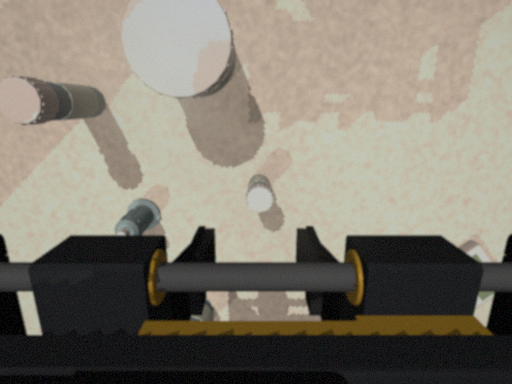

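The bijou cap is at (260,195) and all three views agree. Going down to grip it.

>>> send_rows(steps=[0.045, 0.0015, 0.0015, 0.03, 0, 0.045, 0.0015, 0.0015, 0.06, 0, 0.045, 0.0015, 0.0015, 0.09, 0, 0.045, 0.0015, 0.0015, 0.107, 0, 0.045, 0.0015, 0.0015, 0.112, 0, 0.045, 0.0015, 0.0015, 0.112, 0, 0.01, 0.0015, 0.0015, 0.112, 0, 0.01, 0.0015, 0.0015, 0.112, 0], force=12)

```text
time: 9.48
position: [0.5765, 0.209, 0.0262]
tool_rot: [0.844, 0.537, 0.001, 0.0]
ft_force: [0.7, -0.2, 0.1]
grip_width: 0.0322
```

>>> send_rows(steps=[0.01, 0, 0, 0, 0, 0.01, 0, 0, 0, 0, 0.01, 0, 0, 0, 0, 0.01, 0, 0, -0.02, 0, 0.01, 0, 0, -0.05, 0, 0.01, 0, 0, -0.09, 0, 0.01, 0, 0, -0.12, 0, 0.01, 0, 0, -0.12, 0])

```text
time: 10.48
position: [0.5785, 0.2094, 0.1499]
tool_rot: [0.844, 0.537, 0.004, 0.002]
ft_force: [1.0, 0.8, -1.2]
grip_width: 0.0203
```

```bash
python3 go.py 0.5384 -0.1119 0.145 65
```

```text
t10.47 pos [0.5785 0.2094 0.1499] phi 64.9 tilt 0.49 w 0.0203 F [ 1.   0.8 -1.2]
shift [-0.308   0.1     0.0042] turn -0.002 dist 0.324 rows 5.2/0.0
```

>>> send_rows(steps=[0.01, -0.02, 0.006, 0, 0, 0.01, -0.06, 0.019, 0, 0, 0.01, -0.11, 0.036, 0, 0, 0.01, -0.16, 0.052, 0, 0, 0.01, -0.21, 0.068, 0, 0, 0.01, -0.26, 0.084, 0, 0, 0.01, -0.295, 0.096, 0, 0, 0.01, -0.308, 0.1, 0.004, 0])

```text
time: 11.48
position: [0.5369, -0.1145, 0.1442]
tool_rot: [0.845, 0.535, 0.003, 0.001]
ft_force: [0.1, 0.6, 0.3]
grip_width: 0.0198
```

```bash
python3 go.py 0.5384 -0.1119 0.030 65;  python3 look.py w6 0.5384 -0.1119 0.0 0.1 
```

```text
t11.47 pos [ 0.5369 -0.1145  0.1442] phi 64.7 tilt 0.39 w 0.0198 F [0.1 0.6 0.3]
shift [ 0.0025 -0.0004  0.1142] turn -0.005 dist 0.114 rows 1.8/0.0
wrist 5110 zmax 0.0153 [ 538.4 -111.9] [array([ 539., -111.]), array([77.3, 79.6]), np.float64(64.6)]
top 17 zmax 0.0163 [549.3 -77.4] [array([549.6, -76.7]), array([ 3.7, 29.5]), np.float64(73.4)]
scene 623 zmax 0.0151 [ 538.5 -111.9] [array([ 540.7, -109.9]), array([73.8, 77.6]), np.float64(23.8)]
```

View pics/w6.png

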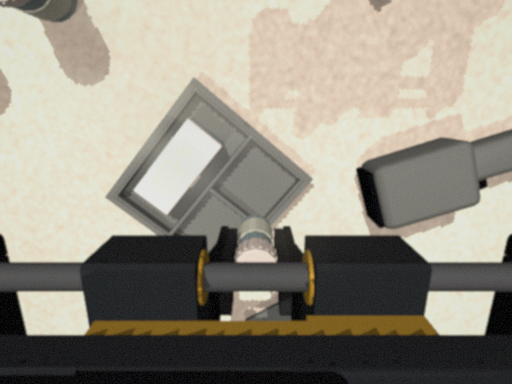

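>>> send_rows(steps=[0.01, 0.0025, 0, 0.03, 0, 0.01, 0.0025, 0, 0.06, 0, 0.01, 0.0025, 0, 0.085, 0, 0.01, 0.0025, 0, 0.1, 0, 0.01, 0.0025, 0, 0.11, 0, 0.01, 0.0025, 0, 0.114, 0, 0.01, 0.0025, 0, 0.1145, 0, 0.01, 0.0025, 0, 0.1145, 0])

```text
time: 12.62
position: [0.5394, -0.1094, 0.0303]
tool_rot: [0.844, 0.536, 0.004, 0.001]
ft_force: [-0.7, 0.3, -0.5]
grip_width: 0.0202
```

```bash
python3 go.py 0.5384 -0.1119 0.029 65;  python3 look.py w7 0.5384 -0.1119 0.0 0.1 
```

```text
t12.62 pos [ 0.5394 -0.1094  0.0303] phi 64.8 tilt 0.42 w 0.0202 F [-0.7  0.3 -0.5]
shift [-0.0027  0.0002  0.0012] turn -0.003 dist 0.003 rows 0.0/0.0
wrist 10251 zmax 0.0875 [ 538.4 -111.9] [array([ 541.2, -108.5]), array([71.9, 75. ]), np.float64(19.8)]
top 0
scene 906 zmax 0.0846 [ 538.4 -111.9] [array([ 542.6, -108.8]), array([67.7, 77.1]), np.float64(38.7)]
```

View pics/w7.png

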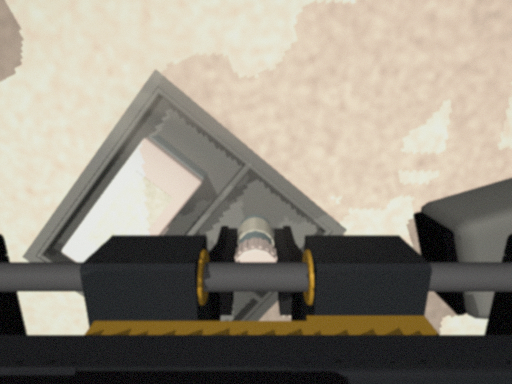

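The bijou stands within the square compartment at (257,240), so I'll lower the last millimetre and release it.

>>> send_rows(steps=[0.01, -0.0025, 0, 0.0012, 0, 0.01, -0.0025, 0, 0.0014, 0, 0.025, -0.0025, 0, 0.0014, 0, 0.036, -0.0025, 0, 0.0014, 0, 0.036, -0.0025, 0, 0.001, 0, 0.036, -0.0025, 0, -0.03, 0, 0.036, -0.0025, 0, -0.07, 0, 0.036, -0.0025, 0, -0.11, 0])

```text
time: 13.78
position: [0.537, -0.1118, 0.1409]
tool_rot: [0.844, 0.536, 0.003, 0.0]
ft_force: [0.9, -0.6, -1.0]
grip_width: 0.036
```

```bash
python3 go.py 0.459 0.2303 0.14 65;  python3 look.py w8 0.5384 -0.1119 0.045 0.1 
```

```text
t13.78 pos [ 0.537  -0.1118  0.1409] phi 64.8 tilt 0.36 w 0.0360 F [ 0.9 -0.6 -1. ]
shift [ 0.2764 -0.2163  0.0013] turn -0.004 dist 0.351 rows 5.6/0.0
wrist 626 zmax 0.0577 [ 537.1 -110.9] [array([ 537.4, -110.8]), array([23.1, 22.1]), np.float64(51.7)]
top 0
scene 83 zmax 0.0573 [ 538.8 -109.8] [array([ 539.3, -109.1]), array([21.3, 20.3]), np.float64(75.3)]
```

View pics/w8.png

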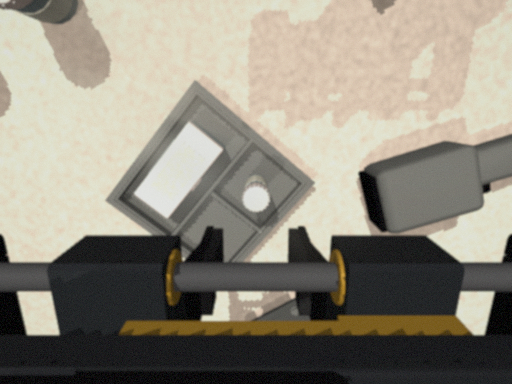

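The bijou stands in the far square at (256,195), with its top at about 57 mm. Next is the holder.

>>> send_rows(steps=[0.045, 0.035, -0.027, 0, 0, 0.045, 0.075, -0.06, 0, 0, 0.045, 0.12, -0.095, 0, 0, 0.045, 0.165, -0.13, 0, 0, 0.045, 0.21, -0.165, 0, 0, 0.045, 0.25, -0.196, 0, 0, 0.045, 0.2764, -0.2163, 0.001, 0, 0.045, 0.2764, -0.2163, 0.001, 0])

```text
time: 14.92
position: [0.4588, 0.2313, 0.1387]
tool_rot: [0.843, 0.538, 0.003, 0.002]
ft_force: [0.7, -0.5, 0.9]
grip_width: 0.0451
```

```bash
python3 look.py w9 0.459 0.2303 0.02 0.065;python3 go.py 0.459 0.2303 0.018 65;  
```

```text
wrist 631 zmax 0.0570 [458.4 229.2] [array([458.3, 229.2]), array([21.4, 21.2]), np.float64(36.3)]
top 69 zmax 0.0571 [457.3 229. ] [array([456.8, 229. ]), array([20.8, 20. ]), np.float64(18.8)]
scene 181 zmax 0.0562 [460.2 230.1] [array([462.4, 229.9]), array([17.3, 21.8]), np.float64(1.4)]
t15.07 pos [0.4603 0.2289 0.1394] phi 64.8 tilt 0.56 w 0.0450 F [-0.3 -0.   1.3]
shift [ 0.0003 -0.0029  0.1214] turn -0.004 dist 0.121 rows 1.9/0.0
```

View pics/w9.png

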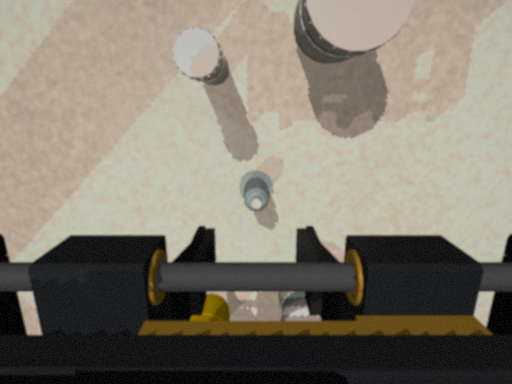

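The holder is at (256,190), measured at (0.4587, 0.2294). Going down to grip the barrel.

>>> send_rows(steps=[0.045, -0.0005, -0.002, 0.03, 0, 0.045, -0.0005, -0.0025, 0.06, 0, 0.045, -0.0005, -0.0025, 0.09, 0, 0.045, -0.0005, -0.0025, 0.113, 0, 0.045, -0.0005, -0.0025, 0.121, 0, 0.045, -0.0005, -0.0025, 0.122, 0, 0.01, -0.0005, -0.0025, 0.122, 0, 0.01, -0.0005, -0.0025, 0.122, 0], force=12)

```text
time: 16.08
position: [0.4596, 0.2295, 0.0182]
tool_rot: [0.844, 0.536, 0.005, 0.003]
ft_force: [-0.0, -0.3, -0.4]
grip_width: 0.0321
```

>>> send_rows(steps=[0.01, 0, 0, 0, 0, 0.01, 0, 0, 0, 0, 0.01, 0, 0, 0, 0, 0.01, 0, 0, -0.02, 0, 0.01, 0, 0, -0.05, 0, 0.01, 0, 0, -0.09, 0, 0.01, 0, 0, -0.13, 0, 0.01, 0, 0, -0.13, 0])

```text
time: 17.08
position: [0.4601, 0.2302, 0.1509]
tool_rot: [0.844, 0.536, 0.008, 0.004]
ft_force: [0.2, 0.7, -0.4]
grip_width: 0.0213
```

```bash
python3 go.py 0.4804 -0.1389 0.15 65
```

```text
t17.07 pos [0.4601 0.2302 0.1509] phi 64.8 tilt 1.03 w 0.0213 F [ 0.2  0.7 -0.4]
shift [-0.3254  0.1755  0.0007] turn -0.003 dist 0.370 rows 5.9/0.0
```

>>> send_rows(steps=[0.01, -0.03, 0.016, 0, 0, 0.01, -0.08, 0.043, 0, 0, 0.01, -0.13, 0.07, 0, 0, 0.01, -0.18, 0.097, 0, 0, 0.01, -0.23, 0.124, 0, 0, 0.01, -0.28, 0.151, 0, 0, 0.01, -0.315, 0.17, 0, 0, 0.01, -0.3254, 0.1755, 0.001, 0])

```text
time: 18.08
position: [0.4801, -0.1411, 0.1485]
tool_rot: [0.845, 0.534, 0.008, 0.004]
ft_force: [-0.3, 0.3, 0.0]
grip_width: 0.0211
```

```bash
python3 go.py 0.4804 -0.1389 0.022 65
```

```text
t18.07 pos [ 0.4801 -0.1411  0.1485] phi 64.6 tilt 0.97 w 0.0211 F [-0.3  0.3  0. ]
shift [ 0.001  -0.0025  0.1265] turn -0.007 dist 0.127 rows 2.0/0.0
```

>>> send_rows(steps=[0.01, 0.001, -0.001, 0.03, 0, 0.01, 0.001, -0.0015, 0.06, 0, 0.01, 0.001, -0.0025, 0.09, 0, 0.01, 0.001, -0.0025, 0.11, 0, 0.01, 0.001, -0.0025, 0.12, 0, 0.01, 0.001, -0.0025, 0.124, 0, 0.01, 0.001, -0.0025, 0.125, 0, 0.01, 0.001, -0.0025, 0.125, 0])

```text
time: 19.08
position: [0.4807, -0.139, 0.0241]
tool_rot: [0.845, 0.534, 0.008, 0.004]
ft_force: [0.5, -0.2, 0.9]
grip_width: 0.0215
```

```bash
python3 go.py 0.4804 -0.1389 0.0213 65;  python3 look.py w10 0.4804 -0.1389 0.0 0.1 
```

```text
t19.07 pos [ 0.4807 -0.139   0.0241] phi 64.6 tilt 1.03 w 0.0215 F [ 0.5 -0.2  0.9]
shift [-0.0001 -0.0004  0.0028] turn -0.007 dist 0.003 rows 0.0/0.0
wrist 11173 zmax 0.0892 [ 480.4 -138.9] [array([ 479.2, -135.3]), array([78.3, 72.4]), np.float64(29.5)]
top 0
scene 684 zmax 0.0824 [ 480.6 -138.7] [array([ 484.1, -136.4]), array([68.7, 76.7]), np.float64(42.5)]
```

View pics/w10.png

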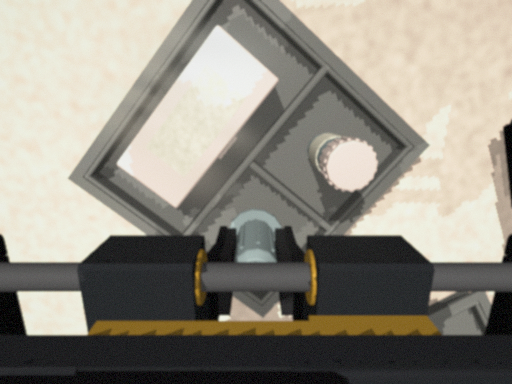

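The holder's flange, at (255,220), is inside the near square. Lowering 2.8 mm and releasing.

>>> send_rows(steps=[0.01, 0, 0, 0.002, 0, 0.01, 0, 0, 0.003, 0, 0.01, 0, 0, 0.003, 0, 0.022, 0, 0, 0.003, 0, 0.036, 0, 0, 0.003, 0, 0.036, 0, 0, -0.02, 0, 0.036, 0, 0, -0.06, 0, 0.036, 0, 0, -0.12, 0])

```text
time: 20.23
position: [0.4772, -0.1387, 0.1437]
tool_rot: [0.845, 0.534, 0.007, 0.002]
ft_force: [-0.1, -0.4, -1.3]
grip_width: 0.0355
```

```bash
python3 go.py 0.4515 0.109 0.16 10;  python3 look.py w11 0.4804 -0.1389 0.045 0.1 
```

```text
t20.23 pos [ 0.4772 -0.1387  0.1437] phi 64.6 tilt 0.81 w 0.0355 F [-0.1 -0.4 -1.3]
shift [ 0.2128 -0.1293 -0.0157] turn 0.953 dist 0.250 rows 4.0/5.1
wrist 472 zmax 0.0601 [ 479.8 -140.3] [array([ 479.8, -140. ]), array([20.7, 20.6]), np.float64(39.3)]
top 0
scene 56 zmax 0.0593 [ 481.4 -136.9] [array([ 482.5, -136.4]), array([16.1, 19.4]), np.float64(43.4)]
```

View pics/w11.png

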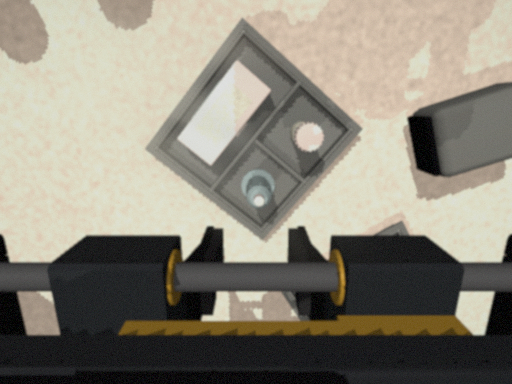

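The holder stands in the near square at (258,190), with its top at about 59.5 mm. The blood kit is complete, so the pot is next.

>>> send_rows(steps=[0.07, 0.04, -0.024, -0.005, 0.16, 0.07, 0.08, -0.048, -0.01, 0.32, 0.07, 0.12, -0.073, -0.0157, 0.48, 0.07, 0.16, -0.097, -0.0157, 0.64, 0.07, 0.195, -0.118, -0.0157, 0.8, 0.07, 0.2128, -0.1293, -0.0157, 0.953, 0.07, 0.2128, -0.1293, -0.0157, 0.953, 0.07, 0.2128, -0.1293, -0.0157, 0.953])

```text
time: 21.38
position: [0.4541, 0.107, 0.1604]
tool_rot: [0.996, 0.088, 0.011, 0.002]
ft_force: [0.7, -0.5, -0.5]
grip_width: 0.0696
```

```bash
python3 look.py w12 0.4515 0.109 0.06 0.075;python3 go.py 0.4515 0.109 0.033 10  
```

```text
wrist 2386 zmax 0.0698 [451.3 107.7] [array([451.6, 108. ]), array([47. , 47.1]), np.float64(24.6)]
top 0
scene 314 zmax 0.0698 [453.  108.4] [array([453. , 109.2]), array([47.2, 46.2]), np.float64(50.3)]
t21.52 pos [0.4546 0.1066 0.1609] phi 10.0 tilt 1.35 w 0.0700 F [-0.4 -0.4  0.5]
shift [-0.0055 -0.0037  0.1278] turn -0.000 dist 0.128 rows 2.0/0.0
```

View pics/w12.png

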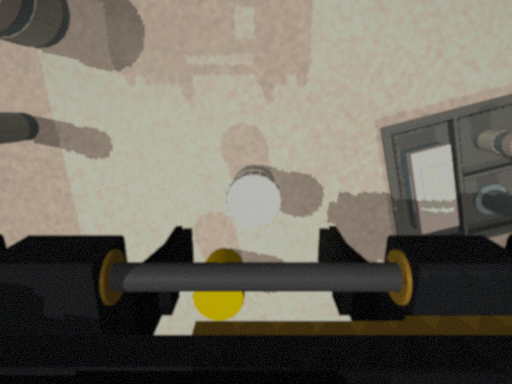

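The pot lid is at (253,200), and its 47 mm diameter confirms it is the smaller one. The yellow pot at (220,290) is clear of the fingers. I'll grip by the lid.

>>> send_rows(steps=[0.07, -0.004, -0.002, 0.03, 0, 0.07, -0.0055, -0.0025, 0.065, 0, 0.07, -0.0055, -0.0025, 0.1, 0, 0.07, -0.0055, -0.0025, 0.115, 0, 0.07, -0.0055, -0.0025, 0.119, 0, 0.03, -0.0055, -0.0025, 0.119, 0, 0.03, -0.0055, -0.0025, 0.119, 0, 0.03, -0.0055, -0.0025, 0.119, 0], force=15)

```text
time: 22.52
position: [0.452, 0.1078, 0.0425]
tool_rot: [0.996, 0.087, 0.012, 0.002]
ft_force: [-0.3, -0.1, 0.3]
grip_width: 0.0478
```

>>> send_rows(steps=[0.03, 0, 0, 0, 0, 0.03, 0, 0, 0, 0, 0.03, 0, 0, 0, 0, 0.03, 0, 0, -0.02, 0, 0.03, 0, 0, -0.05, 0, 0.03, 0, 0, -0.09, 0, 0.03, 0, 0, -0.12, 0, 0.03, 0, 0, -0.12, 0])

```text
time: 23.52
position: [0.4504, 0.1081, 0.1645]
tool_rot: [0.996, 0.087, 0.015, 0.002]
ft_force: [-0.1, 0.0, -0.2]
grip_width: 0.0452
```

```bash
python3 go.py 0.559 -0.2735 0.165 6; python3 look.py w13 0.4515 0.109 0.06 0.075
```

```text
t23.52 pos [0.4504 0.1081 0.1645] phi 10.0 tilt 1.75 w 0.0452 F [-0.1  0.  -0.2]
shift [0.0407 0.3947 0.0036] turn 0.070 dist 0.397 rows 6.3/0.4
wrist 0
top 0
scene 0
```

View pics/w13.png

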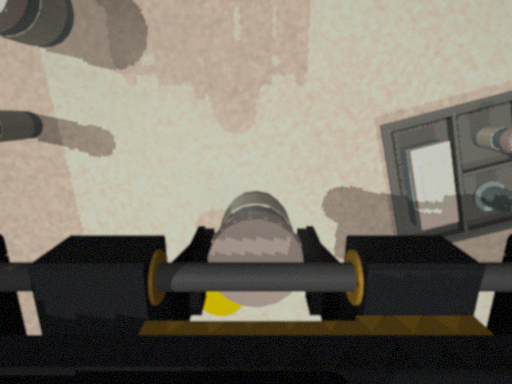

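The pot is held at (255,250) and the bench beneath it is clear. Carrying it to the far compartment of the urine tray.

>>> send_rows(steps=[0.03, 0.003, 0.03, 0, 0, 0.03, 0.009, 0.085, 0, 0.02, 0.03, 0.015, 0.145, 0, 0.04, 0.03, 0.021, 0.205, 0, 0.06, 0.03, 0.027, 0.265, 0, 0.07, 0.03, 0.033, 0.325, 0, 0.07, 0.03, 0.038, 0.37, 0.003, 0.07, 0.03, 0.0407, 0.3947, 0.0036, 0.07])

```text
time: 24.68
position: [0.5562, -0.2761, 0.1589]
tool_rot: [0.999, 0.051, 0.01, 0.001]
ft_force: [0.5, 0.5, -0.7]
grip_width: 0.045
```

```bash
python3 - <<'E'
from h import *
for n in("wrist","scene"):
    c=cams.camera(n)
    if n=="wrist":cv2.imwrite("pics/w14.png",c["color"][:,:,::-1])
    w=world(c)
    m=((w[...,2]>.009)&(w[...,2]<.02)&(w[...,0]>.42)&(w[...,0]<.62)&(w[...,1]<-.20)&(w[...,1]>-.35)).astype(np.uint8)
    k,l,s,_=cv2.connectedComponentsWithStats(m)
    i=1+np.argmax(s[1:,4]);P=w[l==i]
    print(n,len(P),P.min(0).round(3),P.max(0).round(3),cv2.minAreaRect((P[:,:2]*1000).astype(np.float32)))
E
python3 go.py 0.559 -0.2735 0.0465 6
```

```text
wrist 1999 [ 0.505 -0.318  0.009] [ 0.601 -0.233  0.017] ((552.9638061523438, -275.73370361328125), (88.82097625732422, 78.16706085205078), 5.85390567779541)
scene 475 [ 0.453 -0.322  0.009] [ 0.602 -0.231  0.017] ((526.71630859375, -276.8691101074219), (144.3235321044922, 80.67631530761719), 5.355264186859131)
t24.77 pos [ 0.5566 -0.2764  0.1592] phi 5.8 tilt 1.26 w 0.0451 F [-0.5  0.1  0.1]
shift [ 0.0003 -0.0031  0.1127] turn -0.004 dist 0.113 rows 1.8/0.0
```

View pics/w14.png

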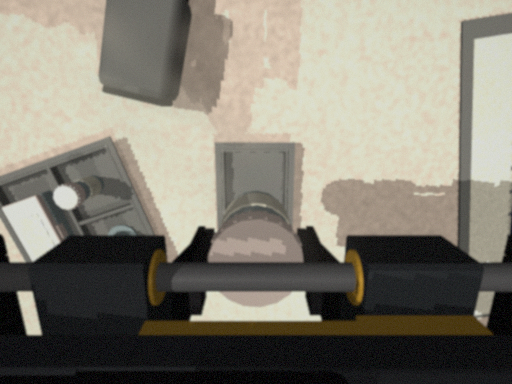

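>>> send_rows(steps=[0.03, 0.0005, -0.002, 0.025, 0, 0.03, 0.0005, -0.003, 0.05, 0, 0.03, 0.0005, -0.003, 0.075, 0, 0.03, 0.0005, -0.003, 0.095, 0, 0.03, 0.0005, -0.003, 0.106, 0, 0.03, 0.0005, -0.003, 0.11, 0, 0.03, 0.0005, -0.003, 0.112, 0, 0.03, 0.0005, -0.003, 0.112, 0])

```text
time: 25.78
position: [0.5595, -0.2737, 0.0477]
tool_rot: [0.999, 0.05, 0.011, 0.002]
ft_force: [-0.8, -0.0, 0.2]
grip_width: 0.045
```

```bash
python3 go.py 0.559 -0.2735 0.0455 6; python3 look.py w15 0.559 -0.2735 0.0 0.06
```

```text
t25.77 pos [ 0.5595 -0.2737  0.0477] phi 5.8 tilt 1.31 w 0.0450 F [-0.8 -0.   0.2]
shift [-0.0006 -0.0003  0.0022] turn -0.004 dist 0.002 rows 0.0/0.0
wrist 5835 zmax 0.0542 [ 564.5 -274.3] [array([ 573.4, -273.6]), array([51.1, 77.6]), np.float64(4.1)]
top 0
scene 587 zmax 0.0571 [ 559.  -273.5] [array([ 563.8, -268.3]), array([64.1, 79.3]), np.float64(47.7)]
```

View pics/w15.png

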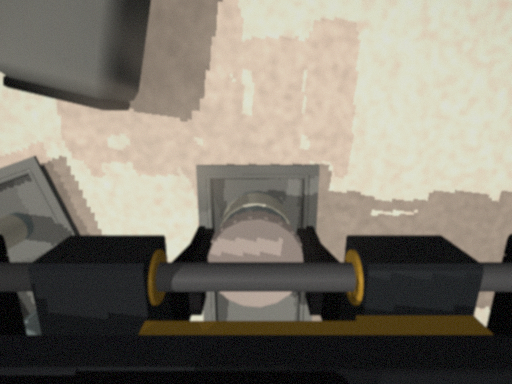

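The pot is centred over the far compartment at (255,205). Lowering and releasing.

>>> send_rows(steps=[0.03, -0.0005, 0, 0.002, 0, 0.03, -0.0005, 0, 0.0025, 0, 0.03, -0.0005, 0, 0.0025, 0, 0.048, -0.0005, 0, 0.0025, 0, 0.06, -0.0005, 0, 0.0025, 0, 0.06, -0.0005, 0, -0.02, 0, 0.06, -0.0005, 0, -0.06, 0, 0.06, -0.0005, 0, -0.12, 0])

```text
time: 26.92
position: [0.5551, -0.2727, 0.167]
tool_rot: [0.999, 0.05, 0.009, 0.0]
ft_force: [0.6, -0.8, -0.1]
grip_width: 0.0599
```

```bash
python3 look.py w16 0.559 -0.2735 0.06 0.1;python3 go.py 0.468 0.342 0.17 10
```

```text
wrist 2376 zmax 0.0728 [ 558.3 -274. ] [array([ 558.4, -273.7]), array([47. , 47.6]), np.float64(57.6)]
top 0
scene 233 zmax 0.0726 [ 559.2 -273.7] [array([ 559.4, -271.1]), array([48.9, 45.8]), np.float64(16.4)]
t27.07 pos [ 0.5585 -0.2751  0.1717] phi 5.8 tilt 1.77 w 0.0598 F [ 0.1 -0.2  0.4]
shift [-0.0278 -0.6231 -0.0059] turn -0.073 dist 0.624 rows 10.0/0.4
```

View pics/w16.png

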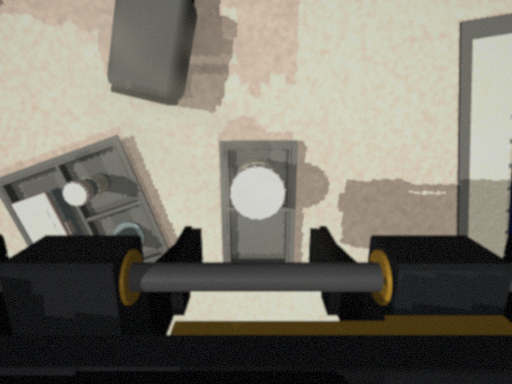

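The pot stands upright in the far compartment at (257,193), with its top at about 72 mm. Last is the universal.

>>> send_rows(steps=[0.05, -0.002, -0.04, 0, -0.01, 0.05, -0.004, -0.09, 0, -0.02, 0.05, -0.007, -0.145, 0, -0.03, 0.05, -0.009, -0.2, 0, -0.04, 0.05, -0.011, -0.255, 0, -0.05, 0.05, -0.014, -0.31, 0, -0.06, 0.05, -0.016, -0.36, 0, -0.07, 0.05, -0.017, -0.38, 0, -0.073])

```text
time: 28.08
position: [0.5011, 0.1038, 0.1656]
tool_rot: [0.996, 0.088, 0.013, 0.005]
ft_force: [0.6, -0.0, 0.2]
grip_width: 0.0499
```

```bash
python3 go.py 0.468 0.342 0.17 10
```

```text
t28.07 pos [0.5011 0.1038 0.1656] phi 10.2 tilt 1.54 w 0.0499 F [ 0.6 -0.   0.2]
shift [ 0.0095 -0.2402 -0.007 ] turn 0.003 dist 0.241 rows 3.8/0.0
```

>>> send_rows(steps=[0.05, 0.002, -0.05, -0.002, 0, 0.05, 0.004, -0.1, -0.004, 0, 0.05, 0.006, -0.15, -0.007, 0, 0.05, 0.008, -0.195, -0.007, 0, 0.05, 0.0095, -0.225, -0.007, 0, 0.05, 0.0095, -0.24, -0.007, 0, 0.05, 0.0095, -0.2402, -0.007, 0, 0.05, 0.0095, -0.2402, -0.007, 0])

```text
time: 29.08
position: [0.4678, 0.3408, 0.1696]
tool_rot: [0.996, 0.088, 0.012, 0.005]
ft_force: [0.1, 0.8, -0.0]
grip_width: 0.05
```

```bash
python3 look.py w17 0.468 0.342 0.08 0.1;python3 go.py 0.468 0.342 0.035 10
```

```text
wrist 1097 zmax 0.0937 [469.5 342.3] [array([469.7, 342.1]), array([29.4, 29.6]), np.float64(30.3)]
top 0
scene 257 zmax 0.0937 [472.3 343. ] [array([471.7, 342.9]), array([29.1, 29.5]), np.float64(6.1)]
t29.23 pos [0.4682 0.3408 0.17  ] phi 10.1 tilt 1.54 w 0.0498 F [ 0.1 -0.1  0.1]
shift [-0.0033 -0.0028  0.1349] turn 0.001 dist 0.135 rows 2.2/0.0
```

View pics/w17.png

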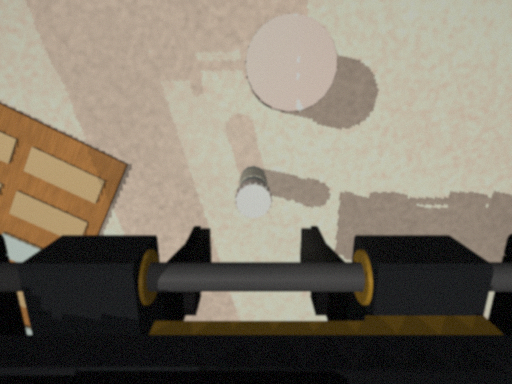

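The universal's cap is at (253,198) and measures (0.4695, 0.342). Going down.

>>> send_rows(steps=[0.05, -0.001, -0.002, 0.03, 0, 0.05, -0.0018, -0.003, 0.065, 0, 0.05, -0.0018, -0.003, 0.1, 0, 0.05, -0.0018, -0.003, 0.125, 0, 0.05, -0.0018, -0.003, 0.133, 0, 0.05, -0.0018, -0.003, 0.135, 0, 0.015, -0.0018, -0.003, 0.135, 0, 0.015, -0.0018, -0.003, 0.135, 0], force=15)

```text
time: 30.22
position: [0.4701, 0.3427, 0.0361]
tool_rot: [0.996, 0.088, 0.013, 0.005]
ft_force: [0.2, -0.6, 0.3]
grip_width: 0.0372
```

>>> send_rows(steps=[0.015, 0, 0, 0, 0, 0.015, 0, 0, 0, 0, 0.015, 0, 0, 0, 0, 0.015, 0, 0, -0.02, 0, 0.015, 0, 0, -0.06, 0, 0.015, 0, 0, -0.11, 0, 0.015, 0, 0, -0.14, 0, 0.015, 0, 0, -0.14, 0])

```text
time: 31.22
position: [0.4676, 0.3445, 0.1784]
tool_rot: [0.996, 0.088, 0.016, 0.004]
ft_force: [-0.1, -0.1, -0.5]
grip_width: 0.0272
```

```bash
python3 go.py 0.495 -0.2802 0.175 6;python3 look.py w18 0.468 0.342 0.08 0.1;
```

```text
t31.23 pos [0.4676 0.3445 0.1784] phi 10.1 tilt 1.89 w 0.0272 F [-0.1 -0.1 -0.5]
shift [-0.0825  0.6199  0.007 ] turn 0.071 dist 0.625 rows 10.0/0.4
wrist 0
top 0
scene 0
```

View pics/w18.png

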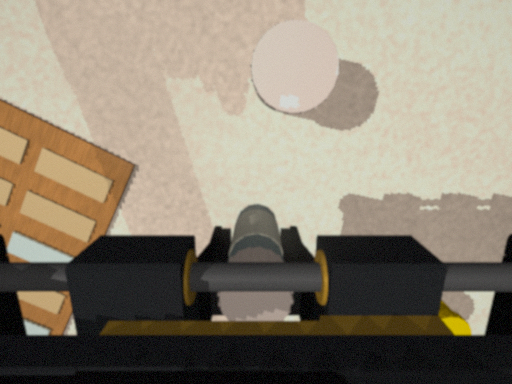

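The universal is held at (255,245). Carrying it to the near compartment of the urine tray.

>>> send_rows(steps=[0.015, -0.004, 0.03, 0, 0.01, 0.015, -0.011, 0.08, 0, 0.02, 0.015, -0.018, 0.135, 0, 0.03, 0.015, -0.025, 0.19, 0, 0.04, 0.015, -0.032, 0.245, 0, 0.05, 0.015, -0.039, 0.295, 0, 0.06, 0.015, -0.043, 0.325, 0, 0.071, 0.015, -0.044, 0.335, 0, 0.071])

```text
time: 32.38
position: [0.4795, 0.0042, 0.1763]
tool_rot: [0.999, 0.051, 0.011, 0.004]
ft_force: [-0.4, 0.5, 0.2]
grip_width: 0.0273
```

```bash
python3 go.py 0.495 -0.2802 0.175 6
```

```text
t32.38 pos [0.4795 0.0042 0.1763] phi 5.8 tilt 1.31 w 0.0273 F [-0.4  0.5  0.2]
shift [-0.0135  0.2845  0.0037] turn -0.003 dist 0.285 rows 4.6/0.0
```

>>> send_rows(steps=[0.015, -0.002, 0.04, 0, 0, 0.015, -0.004, 0.09, 0, 0, 0.015, -0.007, 0.14, 0, 0, 0.015, -0.009, 0.19, 0, 0, 0.015, -0.011, 0.235, 0, 0, 0.015, -0.013, 0.27, 0.002, 0, 0.015, -0.0135, 0.2845, 0.0037, 0, 0.015, -0.0135, 0.2845, 0.0037, 0])

```text
time: 33.38
position: [0.4948, -0.2794, 0.174]
tool_rot: [0.999, 0.051, 0.01, 0.003]
ft_force: [0.8, 0.7, -0.1]
grip_width: 0.0272
```

```bash
python3 go.py 0.495 -0.2802 0.042 6
```

```text
t33.38 pos [ 0.4948 -0.2794  0.174 ] phi 5.8 tilt 1.20 w 0.0272 F [ 0.8  0.7 -0.1]
shift [-0.0024 -0.0002  0.132 ] turn -0.003 dist 0.132 rows 2.1/0.0
```

>>> send_rows(steps=[0.015, -0.001, 0, 0.03, 0, 0.015, -0.0015, 0, 0.06, 0, 0.015, -0.0024, 0, 0.09, 0, 0.015, -0.0024, 0, 0.112, 0, 0.015, -0.0024, 0, 0.125, 0, 0.015, -0.0024, 0, 0.131, 0, 0.015, -0.0024, 0, 0.132, 0, 0.015, -0.0024, 0, 0.132, 0])

```text
time: 34.38
position: [0.4955, -0.2806, 0.0427]
tool_rot: [0.999, 0.051, 0.01, 0.004]
ft_force: [-0.5, 0.2, -0.3]
grip_width: 0.027
```

```bash
python3 go.py 0.495 -0.2802 0.039 6; python3 look.py w19 0.495 -0.28 0.0 0.06
```

```text
t34.38 pos [ 0.4955 -0.2806  0.0427] phi 5.8 tilt 1.27 w 0.0270 F [-0.5  0.2 -0.3]
shift [-0.0005 -0.0005  0.0037] turn -0.003 dist 0.004 rows 0.1/0.0
wrist 6821 zmax 0.0570 [ 495. -280.] [array([ 503.3, -279.1]), array([51.5, 79.9]), np.float64(6.1)]
top 0
scene 510 zmax 0.0573 [ 494.8 -280. ] [array([ 490.6, -275.2]), array([75.7, 66. ]), np.float64(53.7)]
```

View pics/w19.png

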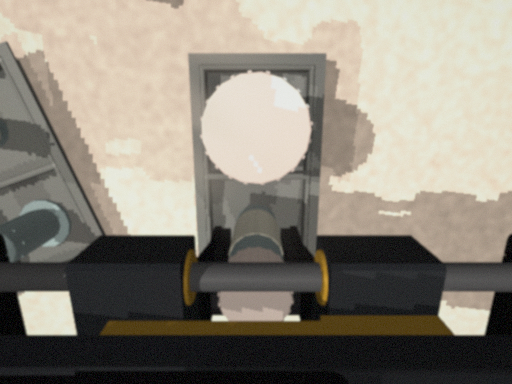

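The universal is over the near compartment at (255,215), with the pot ahead at (257,128). Lowering and releasing.

>>> send_rows(steps=[0.015, -0.0005, -0.0005, 0.002, 0, 0.015, -0.0005, -0.0005, 0.0037, 0, 0.015, -0.0005, -0.0005, 0.004, 0, 0.028, -0.0005, -0.0005, 0.004, 0, 0.042, -0.0005, -0.0005, 0.004, 0, 0.042, -0.0005, -0.0005, -0.015, 0, 0.042, -0.0005, -0.0005, -0.06, 0, 0.042, -0.0005, -0.0005, -0.12, 0])

```text
time: 35.52
position: [0.4912, -0.2786, 0.1621]
tool_rot: [0.999, 0.05, 0.009, 0.002]
ft_force: [0.2, 0.7, 0.3]
grip_width: 0.0418
```

```bash
python3 look.py w20 0.495 -0.28 0.075 0.11;python3 go.py 0.42 -0.45 0.25 6
```

```text
wrist 1253 zmax 0.0967 [ 493.8 -281.3] [array([ 494.2, -281.1]), array([29.2, 29.7]), np.float64(1.4)]
top 0
scene 135 zmax 0.0963 [ 494.3 -279.6] [array([ 495.3, -279.5]), array([28.4, 31.1]), np.float64(17.2)]
t35.67 pos [ 0.4941 -0.281   0.1659] phi 5.8 tilt 1.68 w 0.0423 F [-0.1 -0.4  0.2]
shift [-0.0887  0.1618 -0.0842] turn -0.003 dist 0.203 rows 3.2/0.0
```

View pics/w20.png

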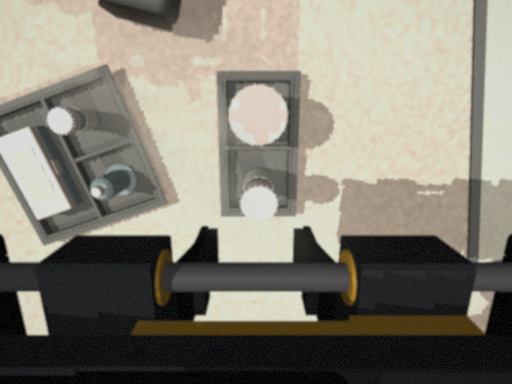

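Everything is standing. I'll move the arm clear and take a last look from above.

>>> send_rows(steps=[0.042, 0, 0, -0.04, 0, 0.042, -0.01, 0.02, -0.07, 0, 0.042, -0.04, 0.07, -0.084, 0, 0.042, -0.06, 0.11, -0.084, 0, 0.042, -0.08, 0.16, -0.084, 0, 0.042, -0.085, 0.21, -0.084, 0, 0.042, -0.09, 0.24, -0.084, 0, 0.042, -0.09, 0.24, -0.084, 0])

```text
time: 36.67
position: [0.4253, -0.5295, 0.2481]
tool_rot: [0.999, 0.049, 0.012, 0.005]
ft_force: [-0.3, 0.6, -0.7]
grip_width: 0.0423
```

```bash
python3 - <<'E'
from h import *
for n in("top","scene"):
    c=cams.camera(n);w=world(c)
    print(n)
    if n=="top": cv2.imwrite("pics/top2.png",cv2.resize(c["color"][85:285,100:400,::-1],None,fx=2.6,fy=2.6,interpolation=cv2.INTER_CUBIC))
    else: cv2.imwrite("pics/scene2.png",c["color"][:,:,::-1])
    for nm,x,y,a,b,r in [("mailer",.482,-.066,.024,.034,.05),("bijou",.538,-.111,.045,.07,.03),("holder",.48,-.139,.03,.07,.03),("pot",.559,-.273,.064,.085,.04),("univ",.495,-.28,.085,.11,.025),("jar",.575,.333,.075,.1,.06),("timer",.722,.029,.012,.03,.06),("scanner",.67,-.169,.045,.06,.07)]:
        m=(w[...,2]>a)&(w[...,2]<b)&(np.hypot(w[...,0]-x,w[...,1]-y)<r);P=w[m]
        if len(P)>4: R=cv2.minAreaRect((P[:,:2]*1000).astype(np.float32)); print(nm,len(P),np.percentile(P[:,2],97).round(4),[np.round(q,1) for q in R])
        else: print(nm,len(P))
E
```

```text
top
mailer 450 0.031 [array([481.2, -64.6]), array([82.8, 37.3]), np.float64(24.6)]
bijou 62 0.0588 [array([ 536.2, -108.6]), array([20.1, 20.5]), np.float64(43.3)]
holder 63 0.0583 [array([ 479.1, -138.4]), array([20. , 20.2]), np.float64(43.1)]
pot 269 0.0735 [array([ 558. , -271.8]), array([46.1, 45. ]), np.float64(40.4)]
univ 125 0.0967 [array([ 493.6, -278.8]), array([28.5, 27.8]), np.float64(87.6)]
jar 587 0.088 [array([574.6, 332.5]), array([66.9, 66.6]), np.float64(87.3)]
timer 522 0.0196 [array([720.9,  29. ]), array([68.1, 61.7]), np.float64(16.4)]
scanner 668 0.0539 [array([ 668.8, -168.3]), array([58.7, 87.9]), np.float64(82.5)]
scene
mailer 385 0.0301 [array([482.8, -64.6]), array([85.8, 38.5]), np.float64(24.9)]
bijou 84 0.0578 [array([ 538.9, -109.4]), array([22.6, 20.6]), np.float64(74.9)]
holder 100 0.0598 [array([ 482.7, -136.8]), array([15. , 20.3]), np.float64(42.3)]
pot 209 0.0726 [array([ 560.4, -271.6]), array([46.2, 45.2]), np.float64(14.1)]
univ 101 0.0965 [array([ 494.9, -278.5]), array([30.7, 28.2]), np.float64(81.3)]
jar 1355 0.0868 [array([577.8, 333.2]), array([67.7, 67.1]), np.float64(52.7)]
timer 980 0.0186 [array([723.5,  28.7]), array([69.3, 62.2]), np.float64(16.2)]
scanner 721 0.0525 [array([ 671.6, -167.5]), array([58.6, 87.9]), np.float64(82.1)]
```

View pics/top2.png

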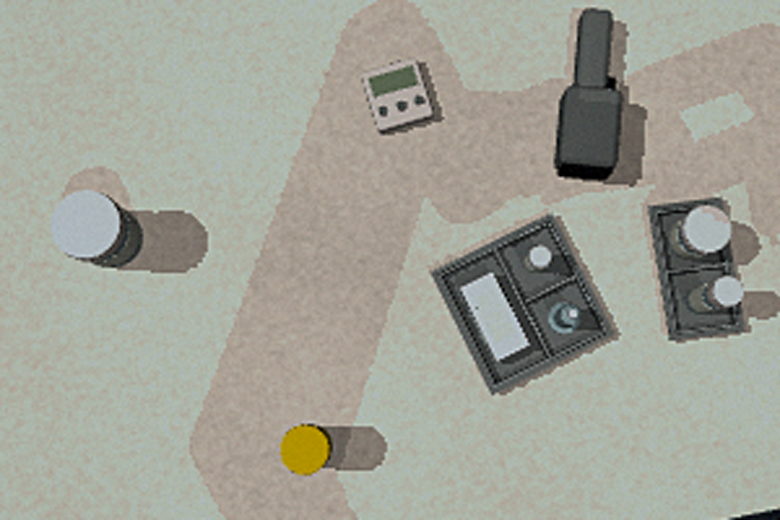

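View pics/scene2.png

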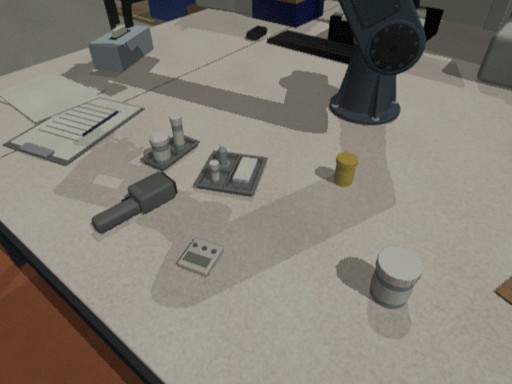

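Both pictures show every item in its own compartment. The jar, timer, scanner and yellow pot are where they started, and the arm is clear. Handing in.

```bash
python3 -c "
from rig import hand_in
print(hand_in())"
```

```text
the job is handed in; nothing more can be done
None
```

Both kits are made up and handed in at about 37 s of the 134 s allowed. I placed the items in the order you listed: slide mailer, bijou and tube holder in the blood tray, then pot and universal in the urine tray.

**Placement:** in the last top and scene pictures, each item was in its own compartment. The mailer lay flat and the other four stood upright.

**Heights:** the measured tops were 0.5 to 3 mm above what the trays and sizes give. The jar, timer and scanner read 1.5 to 4 mm high in the same pictures, so I took this as camera bias.

**Left alone:** the jar, timer and scanner read within about 2 mm of their starting positions, and the yellow pot shows no movement in the pictures. That is within the calibration error.

**Disagreements:** the top and scene cameras differed by 1 to 4 mm in x. The tool's tilt also drifted to nearly 2° over the run, with no visible effect on the placings.

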